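# Fit the spring-loaded support roller into its outfeed stand

## Task

Take the metal roller out of its wooden cradle and fit it into the outfeed stand: push its spring-loaded stub in against the tall cheek, bring the roller down between the two cheeks and let it spring out so that both stubs sit fully home in the cups, then let go of it. Do it gently, without ramming the roller against the stand, and do not disturb the wax tin, try square, tape measure and screwdriver that lie nearby.

Things in the scene. Friction and masses are not known exactly. Their poses are not given: they have to be found in the camera images.
- roller: Bare aluminium roller tube, 32 mm diameter, 150 mm long, about 0.4 kg, lying level in the cradle, axis 55 mm above the bench. Origin on the axis at mid length; y along the axis. At +y a sprung steel stub, 10 mm diameter, stands 25 mm out when free; at -y a fixed steel stub, 10 mm diameter, stands 9 mm out. Both stub tips have a 2.5 mm chamfer.
- sprung_end (a point): Centre of the tube end from which the sprung stub stands out, 75 mm along +y from the middle of the roller.
- stub_tip (a point): Tip of the sprung stub, on the roller's axis: 25 mm beyond the tube end when free, 1.5 mm when pushed in to its hard stop (23.5 mm stroke). The spring starts at 2.5 N and adds 0.35 N per mm: about 10.7 N at the stop. With the roller seated in both cups the stub stands about 20 mm out of the tube.
- stand: Outfeed stand, bolted down. Base plate 85 x 256 x 12 mm, origin under its centre, y along the roller's place. A steel bracket on it (floor 24 mm above the bench) has two upright cheeks, 52 mm wide, 14 mm thick, 165 mm clear between them: the tall one (top 164 mm above the bench) towards +y, the short one (top 114 mm) towards -y. It takes 25 N from the roller without harm.
- axis_mid (a point): Point of the stand's base frame on the cup axis, 100 mm above the bench over the base's centre. Each cheek's inner face has a round blind cup on this axis, 13 mm diameter, 7 mm deep, its mouth chamfered 1.5 mm; above the cups the faces are plain. The sprung stub belongs in the tall cheek's cup, the fixed stub in the short cheek's.
- tall_end (a point): Top edge of the base plate at its +y end, the tall cheek's side, 128 mm from the base's centre. The bracket has been clamped somewhere along the base: both cheeks together stand up to 20 mm off centre, either way along y. No reading gives this offset; sideways (x) and in height the cups are true.
- cradle: Wooden cradle, fixed to the bench: 80 x 150 mm board 14 mm thick with two 18 mm wide V rests at y = +-52 mm that reach to about 55 mm above the bench, free in between; origin under its centre, y along the roller.
- tin: closed round steel wax tin, 66 mm across, 36 mm high; origin under its centre. Leave it alone.
- square: try square lying flat, 80 mm dark wooden stock with a 120 mm steel blade; origin under the stock's centre. Leave it alone.
- tape: tape measure, 65 x 35 x 60 mm; origin under its centre. Leave it alone.
- driver: screwdriver lying on the bench. Leave it alone.
Not all that is in view belongs to the job. Of the things like the roller, leave any that is green or turquoise; of the rest the larger one is meant.

How it is judged:
On the way:
1. the spring-loaded stub is pushed in at least 10 mm with the roller over the stand (distance between sprung_end and stub_tip below 0.015 m and horizontal distance between roller and stand below 0.06 m), for 0.1 s.
At the end, for the whole second after the job is handed in: Roller released and at rest in both cups, sprung stub in the tall cheek: its axis within 4 mm of the cup axis sideways, -4.5 to +3.5 mm in height, and within 0.04 rad; its middle -30 to +19 mm from the stand's middle along y; sprung stub standing 16 to 23 mm out of the tube; speed under 0.02 m/s (y of sprung_end in the frame of stand above 0.03 m and x of roller in the frame of stand between -0.004 and 0.004 m and z of roller in the frame of stand between 0.0955 and 0.1035 m and y of roller in the frame of stand between -0.03 and 0.019 m and angle between the y axis of roller and the y axis of stand, either way round below 0.04 rad and distance between sprung_end and stub_tip between 0.016 and 0.023 m and linear speed of roller below 0.02 m/s); the robot touches nothing.
It fails at once if the roller presses on the stand with more than 25 N (contact force between roller and stand above 25 N).
It fails at once if the tin, square, tape measure or screwdriver is moved more than 30 mm (distance of any of tin, square, tape, driver from where it was at the start of the episode above 0.03 m).
It also fails if it takes over 51 s, if anything falls off the work surface, if the arm or the gripper's body presses on something with over 40 N, if the wrist force passes 120 N, or if a joint passes its speed limit or range.

## Robot

A 6-joint arm with a two-finger parallel gripper is mounted at the origin on the work surface. World frame = base frame: x ahead of the robot, y to its left, z up, the work surface at z = 0. Lengths are in m, angles in rad, forces in N, time in s.
With the tool pointing down it reaches from about 0.375 to 0.975 m from the base axis. Payload 3.8 kg.
Tool frame: the origin (TCP) lies at the very end of the fingers, on their centre line; the grasp point (between the pads) lies 19 mm behind it (bot.pinch_z is the distance from the TCP to the grasp point, in m); x points along the fingers, y is the direction in which the jaws open and shut, and the axes are right-handed (so a half turn about x gives the same grasp; the last joint's range is limited). The gripper opens to 85 mm and grips with 20 to 120 N. Pads are 22 mm wide; open, the fingers measure 114 mm over their backs; the gripper's body (76 mm by 85 mm) begins 54 mm behind the grasp point. The pads swing forward as they close: fully open they stand 13 mm farther back than shut.
Start: joints at [1.101, 0.264, 1.604, -0, 1.274, -0.037], TCP at [0.283, 0.613, 0.231] pointing down, gripper open.
Joint ranges: [-2.63, 2.63], [-0.94, 2.18], [0.31, 2.57], [-1.31, 4.45], [0, 2.66], [-2.55, 2.55]. Speed limits (rad/s): [2.57, 2.57, 3.14, 3.14, 3.14, 3.14].

## Interface

Orientations are given as a rotation vector (axis times angle).
In Python, from workcell import monitor, imaging, finish_job, bot gives the robot as it stands.
- The arm moves only by the tool jog_arm, never from a script. Its argument "rows" is a list of rows, each a list of 7 numbers: the shift along the tool's x, y, z in m, then the turn, a rotation vector about the tool's x, y, z in rad, then the opening in per cent of the stroke, from 0 (shut) to 100 (fully open). A call has 1 to 20 rows; each row is the pose to reach, as a shift and turn from the pose measured when the call began, along the tool's axes at that moment; what a row does not reach only later rows make up. A row lasts 1/10 s, in which the tool goes at most 50 mm and 8.59 degrees, less where a joint would pass 70% of its speed; a pose out of reach is approached as far as the arm can. A call with a gripper value outside its range is refused whole. The fingers move at their own pace and stop on an object; "force" is the grip in N (left out, the last holds). Time passes only in rows, so rows that repeat a pose let the fingers close. It gives the time, the measured TCP pose, the force and the opening at its end, in the units of the state.
- monitor.read_state(): the state, without advancing time (a new reading comes with each control period).
- imaging.read_camera(name): name is "scene" or "top" or "wrist"; returns the picture (384x512x3 uint8, blue, green, red); there is no depth.
- imaging.camera_params(name): a dict with "fx", "fy", "cx", "cy" (pixels), "k1" (the pictures are not rectified: a ray, as slopes to the right and down, at radius r is drawn at 1 + k1 r^2 times it, then the intrinsics apply), "T" (4x4, takes a point from camera to world coordinates); the wrist camera has in their place "T_tool_cam" (4x4, takes a point from camera to tool coordinates, whose origin is the TCP and whose axes are the tool frame's). Camera axes: x right, y down, z forward; pixel columns grow to the right and rows downward; lengths in m; the calibration is good to about 2 mm. A picture is of the moment at which its call begins: read the wrist's pose just before it. camera_params takes no time and is no camera call.
- finish_job(): hands the job in, once; it reports no verdict.
The state is a dict: "time": time; "q": joint angles; "joint_vel": joint speeds; "joint_torque": joint torques, N m; "tool_pos": TCP position; "tcp_rot": TCP orientation; "wrist_force": force on the tool from outside, world axes, zero at the start; "torque": the same for the moment, N m; "width": opening from 0.0 (shut) to 1.0 (fully open).
Only numpy, scipy, OpenCV 4.12 (cv2) and the standard library are available. Lean on these libraries where they do the work, as an engineer would, in place of code of your own. Each camera call takes 0.05 s, during which the arm holds its last target. There are 200 camera calls.

## Working session

There is one attempt and no reset: what is moved stays moved. The work goes in short steps, Python scripts to look and compute and a tool call to move; the robot and the scene stay as the last step left them, time stands still between calls to the robot, and variables do not carry over. Pictures are saved under pics/ and viewed, about 8 in all and at most 12, crops included, and the job is handed in when it is done.

Besides the shell and the picture viewer there is one more tool, called after "Request:" by a JSON object that holds its "api" and its "payload". jog_arm: Moves the arm, as the interface text tells. Its arguments: {"type":"object","properties":{"rows":{"type":"array","items":{"type":"array","items":{"type":"number"}}},"force":{"type":"number"}},"required":["rows"]}

```bash
mkdir -p pics; ls; cat > h.py <<'E'
import numpy as np, cv2
from workcell import monitor, imaging, finish_job, bot
from scipy.spatial.transform import Rotation as R
def Tcam(n):
    p=imaging.camera_params(n)
    if n!='wrist': return p,np.array(p['T'])
    s=monitor.read_state();T=np.eye(4);T[:3,:3]=R.from_rotvec(s['tcp_rot']).as_matrix();T[:3,3]=s['tool_pos']
    return p,T@np.array(p['T_tool_cam'])
def cast(p,T,uv,z):
    uv=np.atleast_2d(np.array(uv,float));d=(uv-[p['cx'],p['cy']])/[p['fx'],p['fy']]
    s=d.copy()
    for _ in range(30): s=d/(1+p['k1']*(s**2).sum(1,keepdims=True))
    r=np.c_[s,np.ones(len(s))]@T[:3,:3].T;o=T[:3,3]
    return o+r*((z-o[2])/r[:,2])[:,None]
def proj(p,T,X):
    X=np.atleast_2d(X);c=(X-T[:3,3])@T[:3,:3];s=c[:,:2]/c[:,2:]
    return s*(1+p['k1']*(s**2).sum(1,keepdims=True))*[p['fx'],p['fy']]+[p['cx'],p['cy']]
def snap(n,f):
    p,T=Tcam(n);im=imaging.read_camera(n);cv2.imwrite('pics/'+f+'.png',im);return p,T,im
E
python3 - <<'E'
from h import *
a=snap('top','top1');b=snap('scene','scene1')
s=monitor.read_state();print(s)
for x in(a,b):print(x[0],)
E
```

```text
pics
{'time': 0.1, 'q': array([ 1.10111389e+00,  2.64709678e-01,  1.60525479e+00, -5.52095593e-06,
        1.27374298e+00, -3.68869265e-02]), 'joint_vel': array([ 0.00133839, -0.00222421, -0.00333017, -0.00073735, -0.00013439,
       -0.00081143]), 'joint_torque': array([ 3.13599576e-04, -5.16707540e+01, -3.68588769e+01, -2.12274426e-05,
        6.27523448e-03,  4.05261130e-05]), 'tool_pos': array([0.28278765, 0.61215512, 0.23005572]), 'tcp_rot': array([ 0.33783977,  1.54453978, -0.34107867]), 'wrist_force': array([ 0.51418106, -0.41445269,  0.41443098]), 'torque': array([ 0.01285786, -0.01709774, -0.00193725]), 'width': 1.0005945102825733}
{'fx': 401.90212734421476, 'fy': 401.90212734421476, 'cx': 252.60187403635072, 'cy': 187.44730301166243, 'k1': -0.04187852376787474, 'T': array([[ 0.02294458, -0.99693372,  0.07481116,  0.4135143 ],
       [-0.99959097, -0.02159908,  0.0187451 ,  0.03067465],
       [-0.01707177, -0.07521066, -0.99702152,  1.25663717],
       [ 0.        ,  0.        ,  0.        ,  1.        ]])}
{'fx': 495.86872553879766, 'fy': 495.86872553879766, 'cx': 260.57932665824137, 'cy': 201.5123668109777, 'k1': -0.15060701254895217, 'T': array([[-0.83417956,  0.4718091 , -0.28555321,  0.92690699],
       [ 0.55146547,  0.71878358, -0.42336274,  0.7200671 ],
       [ 0.00550456, -0.51063327, -0.859781  ,  1.45767666],
       [ 0.        ,  0.        ,  0.        ,  1.        ]])}
```

View pics/top1.png

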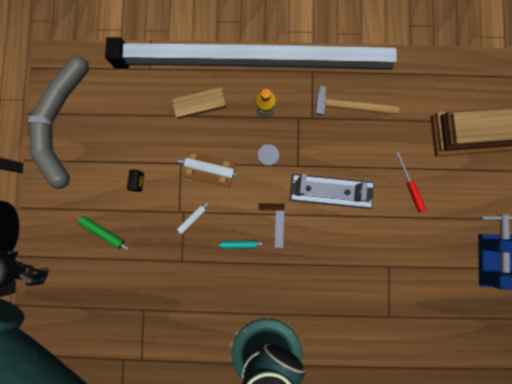

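View pics/scene1.png

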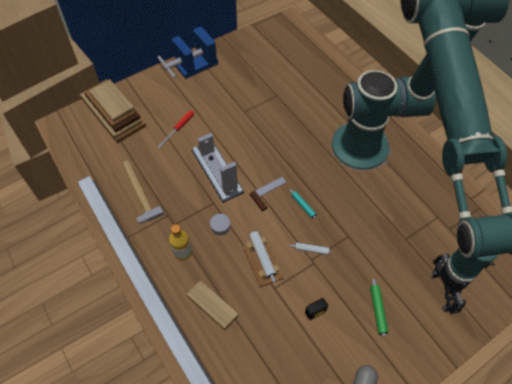

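The top view shows the roller in its cradle at about (208,168) with its long stub on the left at (180,161), and the stand at (332,190). In the scene view the taller cheek seems to be at (230,180). I'll zoom in on both.

```bash
python3 - <<'E'
import cv2,numpy as np
t=cv2.imread('pics/top1.png');s=cv2.imread('pics/scene1.png')
a=cv2.resize(t[145:215,170:380],None,fx=3.8,fy=3.8,interpolation=cv2.INTER_CUBIC)
b=cv2.resize(s[125:290,180:290],None,fx=2,fy=2,interpolation=cv2.INTER_CUBIC)
b=cv2.rotate(b,cv2.ROTATE_90_CLOCKWISE)
c=np.zeros((a.shape[0]+b.shape[0],798,3),np.uint8);c[:a.shape[0],:a.shape[1]]=a[:,:798];c[a.shape[0]:,:b.shape[1]]=b
cv2.imwrite('pics/crop1.png',c)
# masks
hsv=cv2.cvtColor(t,cv2.COLOR_BGR2HSV)
m=((hsv[...,1]<70)&(hsv[...,2]>110)).astype(np.uint8)
n,l,st,ce=cv2.connectedComponentsWithStats(m)
for i in range(1,n):
    if st[i,4]>150:print(st[i],ce[i],cv2.minAreaRect(np.argwhere(l==i)[:,::-1].astype(np.float32)))
E
```

```text
[ 123   43  274   20 4041] [260.04058401  51.57584756] ((259.5170593261719, 51.62728500366211), (273.2799377441406, 15.450179100036621), 1.1189159154891968)
[ 28  62  51  90 623] [ 48.26645265 107.19903692] ((47.70228958129883, 102.67041015625), (24.69153594970703, 97.16966247558594), 23.523208618164062)
[316  86  10  28 209] [321.16746411 100.05263158] ((321.0574035644531, 99.36885070800781), (8.14821720123291, 27.160722732543945), 5.194429397583008)
[257 144  23  21 366] [268.12295082 154.09289617] ((268.2500305175781, 154.25001525878906), (20.50609588623047, 21.21320343017578), 45.0)
[177 157  59  22 550] [207.64545455 167.26909091] ((206.12876892089844, 166.95921325683594), (59.89706802368164, 10.515571594238281), 13.392498016357422)
[ 291  174   83   33 1595] [331.84639498 190.9661442 ] ((332.554443359375, 189.95545959472656), (81.49354553222656, 26.46799087524414), 5.710592269897461)
[177 203  31  31 293] [191.53583618 218.49146758] ((192.25, 217.75003051757812), (7.071067810058594, 41.719295501708984), 45.0)
[274 211  11  37 339] [278.99410029 229.15339233] ((278.98388671875, 228.9827880859375), (9.161580085754395, 36.27985382080078), 1.9091522693634033)
[503 214   9  25 162] [506.15432099 225.2962963 ] ((507.0, 226.0), (24.0, 8.0), 90.0)
[247 373  44  11 182] [268.96153846 377.1978022 ] ((268.5, 378.0), (10.0, 43.0), 90.0)
```

View pics/crop1.png

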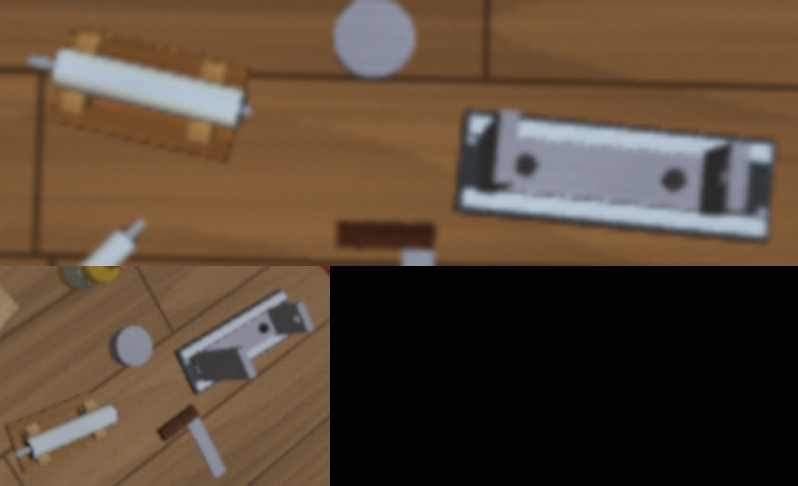

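In the zoomed crop, tall cheek and sprung stub both lie on the left (+y world) side, so the roller needs no flip. Now the coarse positions.

```bash
cat >> h.py <<'E'
def tool(): 
    s=monitor.read_state();return np.array(s['tool_pos']),R.from_rotvec(s['tcp_rot']).as_matrix()
def rel(pos,Rt):
    p,M=tool();return (M.T@(np.array(pos)-p)).round(4),R.from_matrix(M.T@Rt).as_rotvec().round(4)
def down(yaw): # tool x down, tool z along axis yaw direction or so: roller/stand y axis dir = (cos,sin)
    x=np.array([0,0,-1.]);z=np.array([np.cos(yaw),np.sin(yaw),0]);return np.c_[x,np.cross(z,x),z]
E
python3 - <<'E'
from h import *
p,T=Tcam('top')
c=lambda u:np.array(u)/3.8+[170,145]
e=cast(p,T,c([[57,67],[242,107]]),.055);print('roller ends',e,np.linalg.norm(e[0]-e[1]))
pl=cast(p,T,c([[467,110],[774,141],[766,242],[456,210]]),.012);print(pl,pl.mean(0))
d=(pl[0]+pl[3]-pl[1]-pl[2])/2;print('yaw stand',np.arctan2(d[1],d[0]),np.linalg.norm(d))
d=e[0]-e[1];print('yaw roller',np.arctan2(d[1],d[0]))
print('tall',cast(p,T,c([[508,150]]),.164),'short',cast(p,T,c([[741,178]]),.114))
P,M=tool();print(P,M)
for y in(0,np.pi):print(rel(P,down(np.arctan2(d[1],d[0])+y)))
print(imaging.camera_params('wrist'))
E
```

```text
roller ends [[0.57452588 0.25951924 0.055     ]
 [0.54556356 0.1111888  0.055     ]] 0.15113151646232817
[[ 0.55171459 -0.07026304  0.012     ]
 [ 0.5316807  -0.32148639  0.012     ]
 [ 0.44907976 -0.31503338  0.012     ]
 [ 0.46964547 -0.0625745   0.012     ]] [ 0.50053013 -0.19233933  0.012     ]
yaw stand 1.4903646536907624 0.2526579286988793
yaw roller 1.3779669753595487
tall [[ 0.50663636 -0.08774392  0.164     ]] short [[ 0.4936437  -0.26787373  0.114     ]]
[0.28278765 0.61215512 0.23005572] [[-9.52453828e-04  4.19407715e-01  9.07797478e-01]
 [-1.88817456e-03  9.07795517e-01 -4.19408791e-01]
 [-9.99997764e-01 -2.11354761e-03 -7.27183371e-05]]
(array([0., 0., 0.]), array([-1.8108e+00, -2.0000e-03,  1.4000e-03]))
(array([0., 0., 0.]), array([1.3308e+00, 1.3000e-03, 1.8000e-03]))
{'fx': 336.81808552451383, 'fy': 336.81808552451383, 'cx': 256.27713809162634, 'cy': 194.1193453600187, 'k1': -0.10275540961584241, 'T_tool_cam': array([[-4.94881937e-04, -2.65825615e-01,  9.64021005e-01,
        -1.43696353e-01],
       [ 9.99999786e-01, -5.43704956e-04,  3.63426860e-04,
        -7.91210727e-05],
       [ 4.27534830e-04,  9.64020978e-01,  2.65825827e-01,
        -6.78658046e-02],
       [ 0.00000000e+00,  0.00000000e+00,  0.00000000e+00,
         1.00000000e+00]])}
```

```bash
python3 - <<'E'
from h import *
print(rel([.56,.185,.20],down(1.378-np.pi)))
E
```

```text
(array([ 0.0306, -0.2714,  0.4308]), array([1.3308e+00, 1.3000e-03, 1.8000e-03]))
```

Request:
{"api": "jog_arm", "payload": {"rows": [[0.03,-0.271,0.431,1.331,0.001,0.002,100],[0.03,-0.271,0.431,1.331,0.001,0.002,100],[0.03,-0.271,0.431,1.331,0.001,0.002,100],[0.03,-0.271,0.431,1.331,0.001,0.002,100],[0.03,-0.271,0.431,1.331,0.001,0.002,100],[0.03,-0.271,0.431,1.331,0.001,0.002,100],[0.03,-0.271,0.431,1.331,0.001,0.002,100],[0.03,-0.271,0.431,1.331,0.001,0.002,100],[0.03,-0.271,0.431,1.331,0.001,0.002,100],[0.03,-0.271,0.431,1.331,0.001,0.002,100],[0.03,-0.271,0.431,1.331,0.001,0.002,100],[0.03,-0.271,0.431,1.331,0.001,0.002,100],[0.03,-0.271,0.431,1.331,0.001,0.002,100],[0.03,-0.271,0.431,1.331,0.001,0.002,100],[0.03,-0.271,0.431,1.331,0.001,0.002,100],[0.03,-0.271,0.431,1.331,0.001,0.002,100]], "force": 80}}

```text
time: 1.7
tool_pos: [0.5598, 0.1866, 0.2007]
tcp_rot: [1.349, 1.112, -1.348]
wrist_force: [0.1, 0.9, -0.1]
width: 0.996
```

```bash
python3 - <<'E'
from h import *
p,T,im=snap('wrist','w1')
print(proj(p,T,[[.5745,.2595,.055],[.5455,.1112,.055]]))
s=monitor.read_state();print(s['tool_pos'],s['wrist_force'],s['torque'],s['q'])
cv2.imwrite('pics/w1b.png',cv2.resize(im,(768,576)))
E
```

```text
[[257.63070301  93.49546168]
 [257.19292602 259.78503035]]
[0.55990723 0.18639156 0.20075824] [ 0.80781998  0.24132552 -0.16305621] [ 0.04401094 -0.0547094   0.00347448] [ 2.79240216e-01  1.25617667e-01  1.82516378e+00 -1.63947576e-04
  1.19037251e+00  4.70563148e-01]
```

View pics/w1b.png

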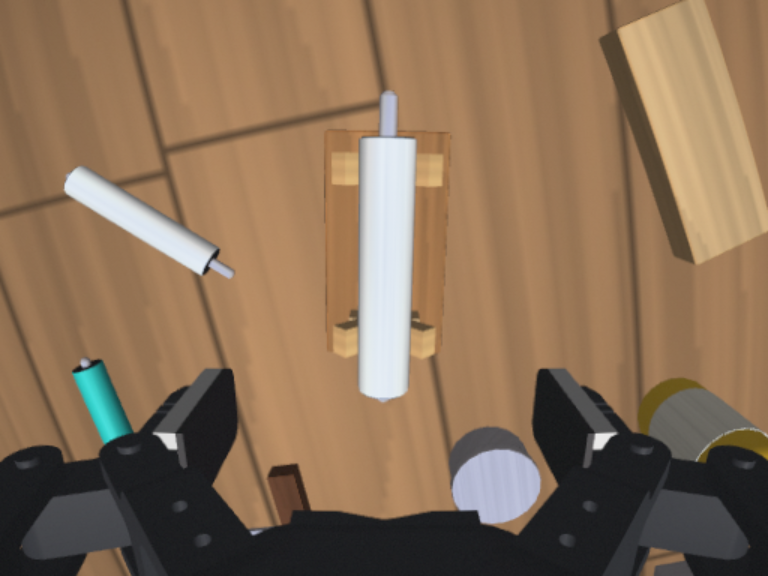

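The wrist view shows the roller almost upright in the picture, with its tube running from (387,138) to (384,395) and the sprung stub's tip at (388,92). I'll refine these numbers.

```bash
cat >> h.py <<'E'
def rmask(im,seed):
    hsv=cv2.cvtColor(im,cv2.COLOR_BGR2HSV);m=((hsv[...,1]<50)&(hsv[...,2]>100)).astype(np.uint8)
    n,l=cv2.connectedComponents(m);return l==l[seed[1],seed[0]]
E
python3 - <<'E'
from h import *
im=cv2.imread('pics/w1.png');p,T=Tcam('wrist')
m=rmask(im,(257,170));rows=[]
for v in list(range(58,96,3))+list(range(96,275,12))+[262,264,266,268,270]:
    u=np.where(m[v])[0]
    if len(u):rows.append((v,u[0],u[-1]))
print(rows)
cl=np.array([[(a+b)/2,v] for v,a,b in rows if b-a>25])
X=cast(p,T,cl,.06);d=np.polyfit(X[:,1],X[:,0],1);print('yaw',np.arctan2(1,d[0]))
v=np.where(m.any(1))[0];print(v.min(),v.max())
tip=cast(p,T,[[259,v.min()]],.055)[0];be=cast(p,T,[[256,v.max()]],.055)[0]
yw=np.arctan2(1,d[0]);a=np.array([np.cos(yw),np.sin(yw),0]);print(tip,be,tip-.1*a,be+.084*a,np.linalg.norm(tip-be))
print(cast(p,T,[[258,92],[256,263]],.055),d)
E
```

```text
[(61, np.int64(255), np.int64(262)), (64, np.int64(253), np.int64(264)), (67, np.int64(253), np.int64(264)), (70, np.int64(253), np.int64(264)), (73, np.int64(253), np.int64(264)), (76, np.int64(253), np.int64(264)), (79, np.int64(253), np.int64(264)), (82, np.int64(253), np.int64(264)), (85, np.int64(253), np.int64(264)), (88, np.int64(253), np.int64(264)), (91, np.int64(243), np.int64(269)), (94, np.int64(239), np.int64(277)), (96, np.int64(239), np.int64(277)), (108, np.int64(239), np.int64(276)), (120, np.int64(239), np.int64(276)), (132, np.int64(239), np.int64(276)), (144, np.int64(239), np.int64(275)), (156, np.int64(239), np.int64(275)), (168, np.int64(239), np.int64(274)), (180, np.int64(239), np.int64(274)), (192, np.int64(239), np.int64(274)), (204, np.int64(239), np.int64(273)), (216, np.int64(239), np.int64(273)), (228, np.int64(239), np.int64(272)), (240, np.int64(239), np.int64(272)), (252, np.int64(239), np.int64(272)), (264, np.int64(245), np.int64(266)), (262, np.int64(242), np.int64(269)), (264, np.int64(245), np.int64(266)), (266, np.int64(252), np.int64(259))]
yaw 1.3664422389859556
60 267
[0.58082631 0.2853556  0.055     ] [0.54304858 0.10374212 0.055     ] [0.56053284 0.18743638 0.055     ] [0.5600951  0.18599427 0.055     ] 0.18550098229199355
[[0.57518184 0.26042295 0.055     ]
 [0.54385498 0.10789166 0.055     ]] [0.20724707 0.52085614]
```

```bash
python3 - <<'E'
from h import *
for z in(.09,.036):print(rel([.5601,.1867,z],down(1.3665-np.pi)))
E
```

```text
(array([ 1.108e-01,  1.000e-04, -3.000e-04]), array([ 0.013 , -0.0001, -0.0005]))
(array([ 1.648e-01,  1.000e-04, -3.000e-04]), array([ 0.013 , -0.0001, -0.0005]))
```

Request:
{"api": "jog_arm", "payload": {"rows": [[0.04,0,0,-0.0,0,0,100],[0.08,0,0,0.013,0,0,100],[0.11,0,0,0.013,0,0,100],[0.13,0,0,0.013,0,0,100],[0.15,0,0,0.013,0,0,100],[0.165,0,0,0.013,0,0,100],[0.165,0,0,0.013,0,0,100],[0.165,0,0,0.013,0,0,100],[0.165,0,0,0.013,0,0,100]]}}

```text
time: 2.65
tool_pos: [0.5612, 0.1868, 0.0372]
tcp_rot: [1.36, 1.104, -1.355]
wrist_force: [-0.0, 0.7, 0.4]
width: 1.001
```

Request:
{"api": "jog_arm", "payload": {"rows": [[0,0,0,0,0,0,50],[0,0,0,0,0,0,36],[0,0,0,0,0,0,20],[0,0,0,0,0,0,10],[0,0,0,0,0,0,10],[0,0,0,0,0,0,10],[0,0,0,0,0,0,10],[0,0,0,0,0,0,10]], "force": 80}}

```text
time: 3.45
tool_pos: [0.5603, 0.1872, 0.0381]
tcp_rot: [1.36, 1.106, -1.357]
wrist_force: [-5.4, 0.5, 7.2]
width: 0.348
```

```bash
python3 - <<'E'
from h import *
y=1.490;c=np.array([.5005,-.192,0]);ex=np.array([np.sin(y),-np.cos(y),0]);ey=np.array([np.cos(y),np.sin(y),0])
print(rel(c+.1*ex+.08*ey+[0,0,.28],down(y-np.pi)))
s=monitor.read_state();print(s['wrist_force'],s['torque'],tool()[1])
E
```

```text
(array([-0.2422,  0.108 ,  0.2914]), array([-0.1237, -0.0013, -0.0009]))
[-5.35001538  0.53165116  7.19376749] [ 0.09308563  0.67395595 -0.10774484] [[ 1.08884440e-03  9.79162419e-01 -2.03075779e-01]
 [ 1.10626255e-03 -2.03076955e-01 -9.79162155e-01]
 [-9.99998795e-01  8.41500100e-04 -1.30432992e-03]]
```

Request:
{"api": "jog_arm", "payload": {"rows": [[-0.01,0,0,0,0,0,10],[-0.03,0,0,0,0,0,10],[-0.06,0,0,0,0,0,10],[-0.1,0,0,0,0,0,10],[-0.14,0,0,0,0,0,10],[-0.18,0,0,0,0,0,10],[-0.22,0.01,0.03,-0.03,0,0,10],[-0.242,0.03,0.07,-0.06,0,0,10],[-0.242,0.05,0.11,-0.09,0,0,10],[-0.242,0.065,0.15,-0.12,0,0,10],[-0.242,0.08,0.19,-0.124,-0.001,-0.001,10],[-0.242,0.095,0.23,-0.124,-0.001,-0.001,10],[-0.242,0.108,0.26,-0.124,-0.001,-0.001,10],[-0.242,0.108,0.291,-0.124,-0.001,-0.001,10],[-0.242,0.108,0.291,-0.124,-0.001,-0.001,10],[-0.242,0.108,0.291,-0.124,-0.001,-0.001,10],[-0.242,0.108,0.291,-0.124,-0.001,-0.001,10],[-0.242,0.108,0.291,-0.124,-0.001,-0.001,10]]}}

```text
time: 5.25
tool_pos: [0.6067, -0.1187, 0.2798]
tcp_rot: [1.268, 1.171, -1.267]
wrist_force: [1.1, 0.2, -3.6]
width: 0.353
```

```bash
python3 - <<'E'
from h import *
p,T,im=snap('wrist','w2')
s=monitor.read_state();print(s['tool_pos'],s['wrist_force'],s['torque'],s['width'])
np.savez('w2.npz',T=T,M=tool()[1])
cv2.imwrite('pics/w2b.png',cv2.resize(im,(768,576)))
E
```

```text
[ 0.60677556 -0.11876815  0.27986355] [-0.26073966  0.46427833 -2.98363246] [-0.04239257 -0.00317986 -0.02231848] 0.3507527829433443
```

View pics/w2b.png

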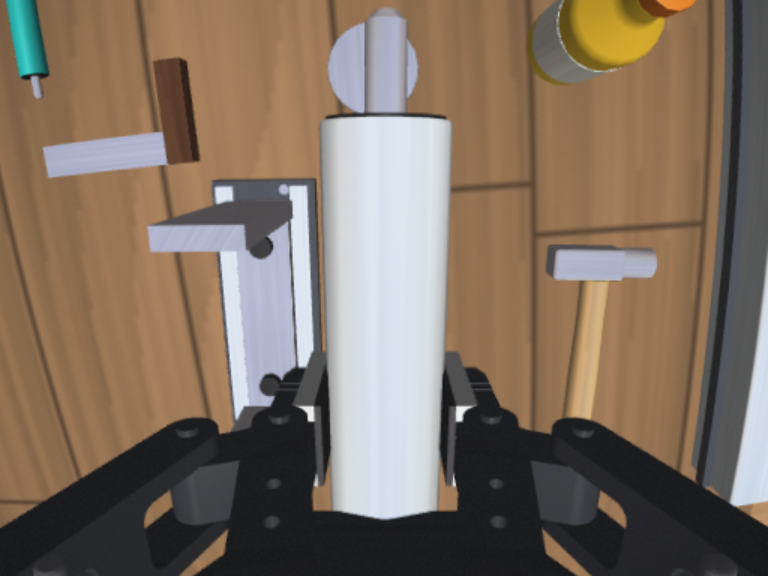

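The wrist view shows the roller centred in the jaws (column 386). The plate corner is at (213,180)–(316,180), and the tall cheek's top face runs from (149,226) to (247,250). I'll crop this for edges.

```bash
python3 - <<'E'
import cv2
im=cv2.imread('pics/w2.png')[112:280,95:222]
cv2.imwrite('pics/w2c.png',cv2.resize(im,None,fx=3.5,fy=3.5,interpolation=cv2.INTER_NEAREST))
E
```

```text
(no output)
```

View pics/w2c.png

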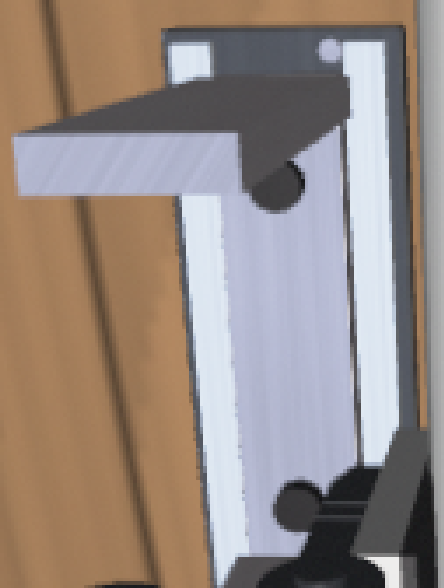

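```bash
cat > st.py <<'E'
from h import *
D=np.load('w2.npz');T=D['T'];p=imaging.camera_params('wrist')
c=lambda *u:np.array(u,float)/3.5+[95-.36,112-.36]
L=cast(p,T,c((163,29),(183,220),(199,420),(214,580)),.012)
Rr=cast(p,T,c((404,27),(416,430)),0.0)
H=cast(p,T,c((275,184),(298,505)),.024)
C=cast(p,T,c((14,135),(240,132),(243,194),(20,196)),.164)
print('L',L);print('R',Rr);print('H',H);print('C',C)
yw=lambda d:np.arctan2(d[1],d[0])
print('yaws',yw(L[0]-L[-1]),yw(L[1]-L[-1]),yw(Rr[0]-Rr[1]),yw(H[0]-H[1]),yw(C[1]-C[0])+np.pi/2,yw(C[2]-C[3])+np.pi/2)
y=1.492;ex=np.array([np.sin(y),-np.cos(y),0])
print('x (along ex)','L+.0425',(L@ex+.0425),'R-.0425',Rr@ex-.0425,'H',H@ex,'C',(C[0]+C[1])@ex/2,(C[2]+C[3])@ex/2)
print('topcam',np.array([.5005,-.1923,0])@ex,np.array([.5066,-.0877,0])@ex, np.array([.4936,-.2679,0])@ex)
ey=np.array([np.cos(y),np.sin(y),0])
print('y: end',L[0]@ey-.128,'cheek outer/inner',C@ey,'holes',H@ey,'top: tall',np.array([.5066,-.0877,0])@ey,'short',np.array([.4936,-.2679,0])@ey,'ctr',np.array([.5005,-.1923,0])@ey)
print(np.linalg.norm(C[0]-C[1]),np.linalg.norm(C[1]-C[2]))
t=D['M'];
# roller in tool frame: tip ray
Tc=np.array(p['T_tool_cam'])
Q=np.array([[0,0,-1.],[0,1,0],[1,0,0]]);T2=np.eye(4);T2[:3,:3]=Q@Tc[:3,:3];T2[:3,3]=Q@Tc[:3,3]
im=cv2.imread('pics/w2.png');m=rmask(im,(257,150));v=np.where(m.any(1))[0];print(v.min(),v.max())
r=cast(p,T2,[[257.5,5.5],[257,345]],.018);print('tip, -y end in (toolz,tooly)',r)
a=[(v,(np.where(m[v])[0].min()+np.where(m[v])[0].max())/2,np.ptp(np.where(m[v])[0])) for v in(20,50,65,100,150,200,230)]
print(a)
E
python3 st.py
```

```text
L [[ 0.47050352 -0.05995186  0.012     ]
 [ 0.46697839 -0.12769707  0.012     ]
 [ 0.460181   -0.20453104  0.012     ]
 [ 0.45440044 -0.27218831  0.012     ]]
R [[ 0.55279552 -0.06735412  0.        ]
 [ 0.53997122 -0.21939283  0.        ]]
H [[ 0.50554069 -0.11558839  0.024     ]
 [ 0.49631529 -0.23655569  0.024     ]]
C [[ 0.4843365  -0.07682615  0.164     ]
 [ 0.53642893 -0.08086268  0.164     ]
 [ 0.53505524 -0.09481286  0.164     ]
 [ 0.48304041 -0.09079178  0.164     ]]
yaws 1.495068112103524 1.4839652698581263 1.486646580881558 1.494680042313576 1.49346309787165 1.4936433167364636
x (along ex) L+.0425 [0.51626273 0.51808109 0.51735277 0.51691577] R-.0425 [0.51388206 0.51306525] H [0.51307061 0.51339575] C 0.51500530928259 0.5147732542506932
topcam 0.5140838947800067 0.5119313981242336 0.5131561441224711
y: end -0.15073024073947758 cheek outer/inner [-0.03846332 -0.03838687 -0.0524019  -0.05248763] holes [-0.0754362  -0.19675434] top: tall -0.04755095808253955 short -0.2282151216491966 ctr -0.15230656298340817
0.05224858913543033 0.014017651823316601
77 346
tip, -y end in (toolz,tooly) [[ 1.09898330e-01 -6.01313479e-06  1.80000000e-02]
 [-6.82306825e-02 -2.05135063e-04  1.80000000e-02]]Traceback (most recent call last):
  File "st.py", line 23, in <module>
    a=[(v,(np.where(m[v])[0].min()+np.where(m[v])[0].max())/2,np.ptp(np.where(m[v])[0])) for v in(20,50,65,100,150,200,230)]
           ~~~~~~~~~~~~~~~~~~~~~^^
    return umr_minimum(a, axis, None, out, keepdims, initial, where)
ValueError: zero-size array to reduction operation minimum which has no identity
```

```bash
cat >> h.py <<'E'
Y=1.492;EX=np.array([np.sin(Y),-np.cos(Y),0]);EY=np.array([np.cos(Y),np.sin(Y),0])
def go(x,y,z,yaw=1.493): print((x,y,z),*[list(map(float,a)) for a in rel(EX*x+EY*y+[0,0,z],down(yaw-np.pi))])
def where():
    s=monitor.read_state();P=np.array(s['tool_pos']);f=np.array(s['wrist_force']);print('t',round(s['time'],2),'x,y,z',(P@EX).round(4),(P@EY).round(4),P[2].round(4),'F',(f@EX).round(2),(f@EY).round(2),f[2].round(2),'tq',(np.array(s['torque'])@EX).round(2),s['width'])
E
python3 - <<'E'
from h import *
where();go(.5143,-.170,.28);go(.5143,-.170,.121)
E
```

```text
t 5.3 x,y,z 0.6142 -0.0706 0.2799 F -0.3 0.44 -2.98 tq -0.04 0.3507527829433443
(0.5143, -0.17, 0.28) [-0.0002, -0.0999, 0.0994] [-0.0012, -0.0005, 0.0001]
(0.5143, -0.17, 0.121) [0.1588, -0.0999, 0.0995] [-0.0012, -0.0005, 0.0001]
```

Request:
{"api": "jog_arm", "payload": {"rows": [[0,-0.02,0.02,0,0,0,10],[0,-0.05,0.05,0,0,0,10],[0,-0.08,0.08,0,0,0,10],[0,-0.1,0.1,0,0,0,10],[0,-0.1,0.1,0,0,0,10],[0,-0.1,0.1,0,0,0,10],[0.02,-0.1,0.1,0,0,0,10],[0.04,-0.1,0.1,0,0,0,10],[0.07,-0.1,0.1,0,0,0,10],[0.1,-0.1,0.1,0,0,0,10],[0.12,-0.1,0.1,0,0,0,10],[0.14,-0.1,0.1,0,0,0,10],[0.15,-0.1,0.1,0,0,0,10],[0.155,-0.1,0.1,0,0,0,10],[0.155,-0.1,0.1,0,0,0,10],[0.155,-0.1,0.1,0,0,0,10]]}}

```text
time: 6.9
tool_pos: [0.5002, -0.2106, 0.1259]
tcp_rot: [1.267, 1.17, -1.266]
wrist_force: [-0.0, -0.1, -3.2]
width: 0.346
```

```bash
python3 - <<'E'
from h import *
where();snap('wrist','w3');p,T,im=snap('scene','scene2')
where()
go(.5143,-.160,.122);go(.5143,-.150,.122)
w=cv2.imread('pics/w3.png')
c=cv2.resize(im[120:230,160:270],None,fx=4,fy=4,interpolation=cv2.INTER_CUBIC)
o=np.zeros((440,800,3),np.uint8);o[:,:440]=c;o[:270,440:]=cv2.resize(w,(360,270));cv2.imwrite('pics/v3.png',o)
E
```

```text
t 6.9 x,y,z 0.5152 -0.1706 0.1259 F -0.0 -0.1 -3.16 tq -0.07 0.34562143945065293
t 7.0 x,y,z 0.5153 -0.1708 0.1262 F 0.63 0.48 -2.79 tq -0.01 0.3469443628310401
(0.5143, -0.16, 0.122) [0.0042, -0.001, -0.0109] [-0.0011, 0.0004, -0.0022]
(0.5143, -0.15, 0.122) [0.0042, -0.001, -0.0209] [-0.0011, 0.0004, -0.0022]
```

View pics/v3.png

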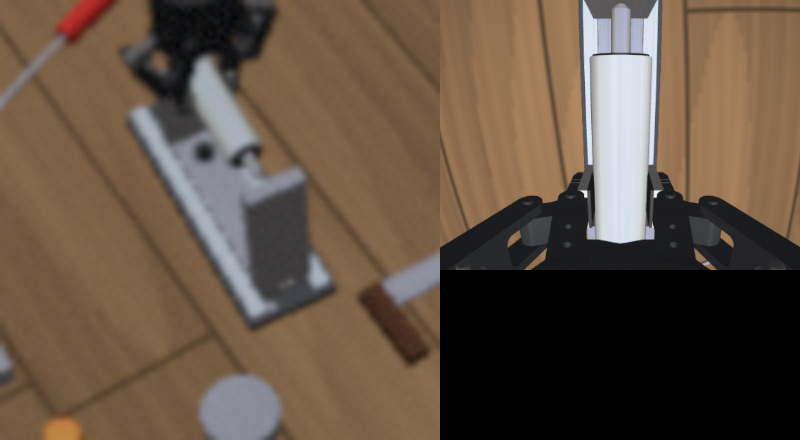

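The combined view shows the roller above and between the cheeks, lined up with the stand, with the stub short of the tall cheek. One numeric centring check from this picture, taken along the plate edges.

```bash
python3 - <<'E'
from h import *
im=cv2.imread('pics/w3.png');p,T=Tcam('wrist')
hsv=cv2.cvtColor(im,cv2.COLOR_BGR2HSV)
for v in(90,120,150,180,210):
    wood=(hsv[v,:,1]>80)
    l=215-np.argmax(wood[215::-1]);r=300+np.argmax(wood[300:])
    X=cast(p,T,[[l+.5,v],[r-.5,v]],.012);a=X@EX;print(v,l,r,a.round(4),a.mean().round(4),(X@EY).mean().round(3))
where()
for v in (10,30):
    print(''.join('%d '%x for x in im[v,190:330:2,1]))
E
```

```text
90 199 314 [0.4729 0.5574] 0.5152 -0.094
120 200 313 [0.4729 0.5574] 0.5151 -0.116
150 201 312 [0.4728 0.5575] 0.5151 -0.139
180 202 311 [0.4726 0.5576] 0.5151 -0.163
210 203 309 [0.4724 0.5571] 0.5147 -0.188
t 7.0 x,y,z 0.5153 -0.1708 0.1262 F 0.63 0.48 -2.79 tq -0.01 0.3469443628310401
120 119 119 121 80 83 104 223 223 224 162 89 90 88 88 90 88 90 88 89 85 88 89 90 87 88 88 88 93 122 140 145 148 150 151 151 151 145 121 93 89 89 85 88 90 90 87 86 89 89 88 86 86 87 87 88 90 218 221 225 114 85 83 104 121 121 120 120 118 116 
120 119 120 121 77 83 83 220 226 226 227 225 229 226 221 225 227 132 181 180 181 181 178 181 174 173 175 112 140 161 173 174 173 174 174 176 180 180 170 155 126 166 173 179 176 177 179 176 173 177 227 225 226 227 225 228 226 220 225 227 106 85 84 122 121 121 121 121 118 117
```

Request:
{"api": "jog_arm", "payload": {"rows": [[0.003,0,-0.006,0,0,0,10],[0.005,0,-0.012,0,0,0,10],[0.005,0,-0.016,0,0,0,10],[0.005,0,-0.02,0,0,0,10],[0.005,0,-0.024,0,0,0,10],[0.005,0,-0.028,0,0,0,10],[0.005,0,-0.03,0,0,0,10],[0.005,0,-0.03,0,0,0,10]]}}

```text
time: 7.8
tool_pos: [0.5024, -0.1817, 0.1213]
tcp_rot: [1.265, 1.168, -1.266]
wrist_force: [-2.3, -6.4, -4.0]
width: 0.351
```

```bash
python3 - <<'E'
from h import *
where();imaging.read_camera('top');where()
E
```

```text
t 7.8 x,y,z 0.5152 -0.1416 0.1213 F -1.77 -6.53 -3.97 tq -0.98 0.3509114655355895
t 7.85 x,y,z 0.5152 -0.1417 0.1213 F -1.77 -5.65 -3.9 tq -1.06 0.3450071816388957
```

Request:
{"api": "jog_arm", "payload": {"rows": [[0,0,-0.003,0,0,0,10],[0,0,-0.006,0,0,0,10],[0,0,-0.008,0,0,0,10],[0,0,-0.008,0,0,0,10],[0,0,-0.008,0,0,0,10]]}}

```text
time: 8.35
tool_pos: [0.503, -0.1756, 0.1216]
tcp_rot: [1.262, 1.166, -1.267]
wrist_force: [-1.7, -7.5, -1.8]
width: 0.35
```

```bash
python3 - <<'E'
from h import *
where();p,T,im=snap('wrist','w4');where()
cv2.imwrite('pics/w4b.png',cv2.resize(im[:140,160:360],None,fx=4,fy=4))
E
```

```text
t 8.35 x,y,z 0.5152 -0.1354 0.1216 F -1.15 -7.58 -1.8 tq -1.35 0.34951914303222287
t 8.4 x,y,z 0.5153 -0.1354 0.1216 F -0.3 -9.0 -1.79 tq -1.33 0.3494464420166564
```

View pics/w4b.png

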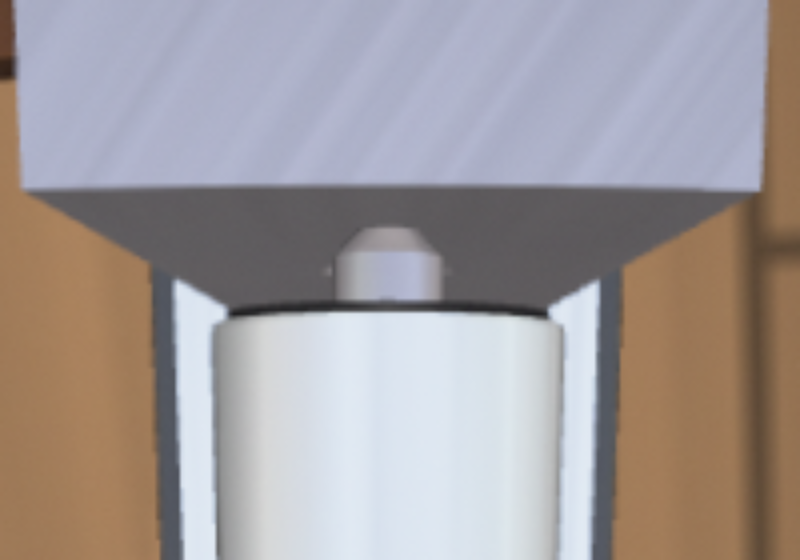

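The stub is well pushed in, with roughly 7–8 mm still showing (rows 228–305 at 4x). Computing the gap.

```bash
python3 - <<'E'
from h import *
p,T=Tcam('wrist');f=lambda u,v:[160+u/4-.4,v/4-.4]
z=tool()[0][2]+.017
a=cast(p,T,[f(25,189),f(760,189)],.164);print('inner face',a@EY,'x mid',(a@EX).mean(),np.ptp(a@EX))
e=cast(p,T,[f(390,303)],z+.016);e2=cast(p,T,[f(388,230)],z+.004);print('tube end',e@EY,'tip',e2@EY, e@EX)
M=tool()[1];print(M.round(4))
go(.5151,-.131,.1216,1.492)
E
```

```text
inner face [-0.05212307 -0.05202672] x mid 0.5148930315110696 0.052265650385839246
tube end [-0.05959126] tip [-0.05266574] [0.51474711]
[[ 0.002   0.997  -0.0773]
 [-0.006  -0.0772 -0.997 ]
 [-1.      0.0025  0.0058]]
(0.5151, -0.131, 0.1216) [-0.0, -0.0001, -0.0044] [0.0015, 0.0058, -0.0025]
```

Request:
{"api": "jog_arm", "payload": {"rows": [[0,0,-0.002,0,0.005,-0.002,10],[0,0,-0.004,0,0.006,-0.002,10],[0,0,-0.0055,0,0.006,-0.002,10],[0,0,-0.0055,0,0.006,-0.002,10],[0,0,-0.0055,0,0.006,-0.002,10],[0,0,-0.0055,0,0.006,-0.002,10]]}}

```text
time: 9.0
tool_pos: [0.5033, -0.1722, 0.1217]
tcp_rot: [1.263, 1.169, -1.267]
wrist_force: [-2.9, -10.0, -3.6]
width: 0.35
```

```bash
python3 - <<'E'
from h import *
where();p,T,im=snap('wrist','w5');where();print(tool()[1][2].round(4))
z=tool()[0][2]+.017
g=im[:,256,:].astype(int);print([(v,tuple(g[v])) for v in range(40,84,2)])
E
```

```text
t 9.0 x,y,z 0.5153 -0.132 0.1217 F -2.12 -10.18 -3.62 tq -1.57 0.35016475030930355
t 9.05 x,y,z 0.5153 -0.1321 0.1217 F -0.89 -8.94 -3.93 tq -1.61 0.34608955359256033
[-1.0e+00  6.0e-04  3.9e-03]
[(40, (np.int64(201), np.int64(178), np.int64(174))), (42, (np.int64(201), np.int64(179), np.int64(174))), (44, (np.int64(205), np.int64(181), np.int64(177))), (46, (np.int64(208), np.int64(184), np.int64(180))), (48, (np.int64(209), np.int64(185), np.int64(181))), (50, (np.int64(208), np.int64(184), np.int64(180))), (52, (np.int64(207), np.int64(182), np.int64(179))), (54, (np.int64(207), np.int64(182), np.int64(179))), (56, (np.int64(208), np.int64(184), np.int64(180))), (58, (np.int64(155), np.int64(141), np.int64(140))), (60, (np.int64(96), np.int64(94), np.int64(97))), (62, (np.int64(95), np.int64(93), np.int64(97))), (64, (np.int64(96), np.int64(93), np.int64(96))), (66, (np.int64(119), np.int64(116), np.int64(120))), (68, (np.int64(160), np.int64(157), np.int64(163))), (70, (np.int64(159), np.int64(156), np.int64(162))), (72, (np.int64(180), np.int64(166), np.int64(167))), (74, (np.int64(179), np.int64(159), np.int64(156))), (76, (np.int64(73), np.int64(72), np.int64(73))), (78, (np.int64(234), np.int64(223), np.int64(214))), (80, (np.int64(239), np.int64(228), np.int64(219))), (82, (np.int64(239), np.int64(228), np.int64(218)))]
```

Request:
{"api": "jog_arm", "payload": {"rows": [[0.004,0,-0.002,0,0.004,-0.001,10],[0.009,0,-0.0022,0,0.004,-0.001,10],[0.014,0,-0.0022,0,0.004,-0.001,10],[0.018,0,-0.0022,0,0.004,-0.001,10],[0.021,0,-0.0022,0,0.004,-0.001,10],[0.0215,0,-0.0022,0,0.004,-0.001,10],[0.0215,0,-0.0022,0,0.004,-0.001,10]]}}

```text
time: 9.75
tool_pos: [0.5053, -0.1726, 0.1021]
tcp_rot: [1.264, 1.166, -1.264]
wrist_force: [-1.0, -9.6, 1.6]
width: 0.346
```

```bash
python3 - <<'E'
from h import *
where();print(tool()[1][2].round(4))
E
```

```text
t 9.75 x,y,z 0.5173 -0.1322 0.1021 F -0.22 -9.6 1.61 tq -1.17 0.3457186257702662
[-1.      0.0039  0.0039]
```

```bash
python3 - <<'E'
from h import *
go(.5151,-.132,.1001,1.492)
p,T,im=snap('scene','scene3')
w=imaging.read_camera('wrist')
o=np.zeros((520,800,3),np.uint8);o[:440,:440]=cv2.resize(im[120:230,160:270],None,fx=4,fy=4,interpolation=cv2.INTER_CUBIC);o[:,440:]=cv2.resize(w[0:260,170:350],(360,520));cv2.imwrite('pics/v6.png',o);where()
E
```

```text
(0.5151, -0.132, 0.1001) [0.002, -0.0022, -0.0003] [0.0022, 0.0039, -0.0039]
t 9.85 x,y,z 0.5173 -0.1323 0.1022 F -0.7 -9.15 1.59 tq -1.06 0.34896222399921467
```

View pics/v6.png

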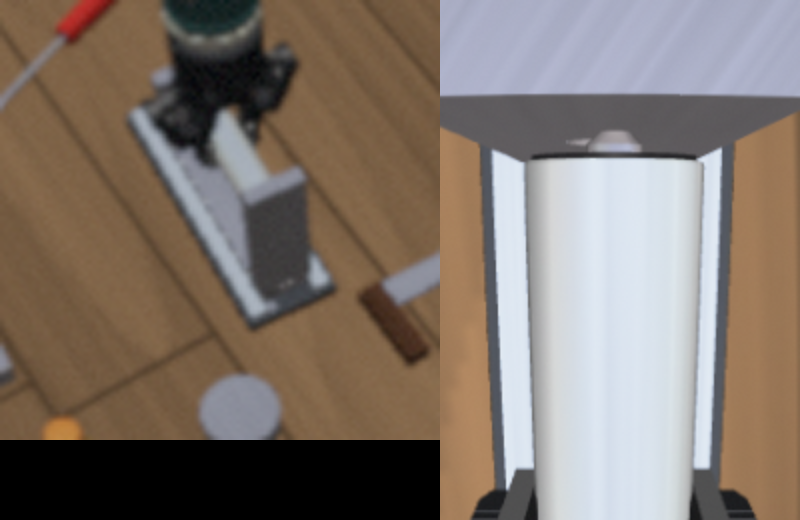

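The views show the roller lowered with the stub nearly fully in (rows 130–155), and about 2 mm off sideways. That agrees with the TCP reading, so I'll correct it before going lower.

Request:
{"api": "jog_arm", "payload": {"rows": [[0.0,-0.0015,-0.0022,0.002,0.004,-0.004,10],[0.0,-0.0025,-0.0022,0.002,0.004,-0.004,10],[0.001,-0.0025,-0.0022,0.002,0.004,-0.004,10],[0.002,-0.0025,-0.0022,0.002,0.004,-0.004,10],[0.003,-0.0025,-0.0022,0.002,0.004,-0.004,10]]}}

```text
time: 10.35
tool_pos: [0.5051, -0.1727, 0.1013]
tcp_rot: [1.266, 1.164, -1.265]
wrist_force: [0.1, -9.1, 2.6]
width: 0.353
```

```bash
python3 - <<'E'
from h import *
where();print(tool()[1][2].round(4));go(.5151,-.132,.100,1.492)
E
```

```text
t 10.35 x,y,z 0.5171 -0.1324 0.1013 F 0.8 -9.03 2.56 tq -1.05 0.3533218008226999
[-1.      0.005   0.0041]
(0.5151, -0.132, 0.1) [0.0013, -0.002, -0.0004] [0.0002, 0.0041, -0.005]
```

Request:
{"api": "jog_arm", "payload": {"rows": [[0.0,-0.002,-0.002,0,0.004,-0.005,10],[0.0,-0.0035,-0.002,0,0.004,-0.005,10],[0.0,-0.0045,-0.002,0,0.004,-0.005,10],[0.0,-0.0045,-0.002,0,0.004,-0.005,10],[0.0,-0.0045,-0.002,0,0.004,-0.005,10]]}}

```text
time: 10.85
tool_pos: [0.5041, -0.1732, 0.1035]
tcp_rot: [1.268, 1.161, -1.264]
wrist_force: [3.1, -9.2, -1.3]
width: 0.351
```

```bash
python3 - <<'E'
from h import *
where();print(tool()[1][2].round(4));go(.5151,-.132,.100,1.492)
E
```

```text
t 10.85 x,y,z 0.5162 -0.133 0.1035 F 3.86 -8.9 -1.3 tq -1.34 0.35060714008326943
[-1.      0.0079  0.0046]
(0.5151, -0.132, 0.1) [0.0035, -0.0011, -0.001] [-0.0009, 0.0046, -0.0079]
```

Request:
{"api": "jog_arm", "payload": {"rows": [[-0.001,-0.001,-0.002,0,0.005,-0.008,10],[-0.001,-0.003,-0.0037,0,0.005,-0.008,10],[0.001,-0.004,-0.0037,0,0.005,-0.008,10],[0.003,-0.004,-0.0037,0,0.005,-0.008,10],[0.005,-0.004,-0.0037,0,0.005,-0.008,10],[0.006,-0.004,-0.0037,0,0.005,-0.008,10],[0.006,-0.004,-0.0037,0,0.005,-0.008,10]]}}

```text
time: 11.55
tool_pos: [0.5033, -0.1719, 0.0999]
tcp_rot: [1.268, 1.163, -1.265]
wrist_force: [1.0, -10.2, 1.8]
width: 0.35
```

```bash
python3 - <<'E'
from h import *
where();print(tool()[1][2].round(4));go(.5151,-.132,.090,1.492)
E
```

```text
t 11.55 x,y,z 0.5152 -0.1318 0.0999 F 1.78 -10.07 1.78 tq -1.11 0.34992163257835956
[-1.      0.0064  0.004 ]
(0.5151, -0.132, 0.09) [0.0099, -0.0002, 0.0002] [-0.0012, 0.004, -0.0064]
```

Request:
{"api": "jog_arm", "payload": {"rows": [[0.003,-0.001,-0.0022,0,0.004,-0.006,10],[0.005,-0.001,-0.0024,0,0.004,-0.006,10],[0.007,-0.001,-0.0024,0,0.004,-0.006,10],[0.009,-0.001,-0.0024,0,0.004,-0.006,10],[0.011,-0.001,-0.0024,0,0.004,-0.006,10],[0.012,-0.001,-0.0024,0,0.004,-0.006,10],[0.012,-0.001,-0.0024,0,0.004,-0.006,10]]}}

```text
time: 12.25
tool_pos: [0.5047, -0.1721, 0.09]
tcp_rot: [1.267, 1.163, -1.266]
wrist_force: [-0.1, -9.6, 2.6]
width: 0.35
```

```bash
python3 - <<'E'
from h import *
where();print(tool()[1][2].round(4));go(.5151,-.132,.083,1.492)
E
```

```text
t 12.25 x,y,z 0.5167 -0.1318 0.09 F 0.68 -9.54 2.58 tq -1.08 0.35025305898109016
[-1.      0.0054  0.0042]
(0.5151, -0.132, 0.083) [0.007, -0.0016, 0.0002] [-0.0012, 0.0042, -0.0054]
```

Request:
{"api": "jog_arm", "payload": {"rows": [[0.003,-0.003,-0.0022,0,0.004,-0.005,10],[0.004,-0.0035,-0.0024,0,0.004,-0.005,10],[0.005,-0.0035,-0.0024,0,0.004,-0.005,10],[0.006,-0.0035,-0.0024,0,0.004,-0.005,10],[0.007,-0.0035,-0.0024,0,0.004,-0.005,10],[0.008,-0.0035,-0.0024,0,0.004,-0.005,10],[0.008,-0.0035,-0.0024,0,0.004,-0.005,10]]}}

```text
time: 12.95
tool_pos: [0.5036, -0.1714, 0.0836]
tcp_rot: [1.268, 1.164, -1.266]
wrist_force: [0.6, -7.5, -0.7]
width: 0.35
```

```bash
python3 - <<'E'
from h import *
where();print(tool()[1][2].round(4));go(.5151,-.132,.083,1.492)
E
```

```text
t 12.95 x,y,z 0.5156 -0.1312 0.0836 F 1.14 -7.43 -0.75 tq -0.93 0.3496284304435972
[-1.      0.0054  0.0032]
(0.5151, -0.132, 0.083) [0.0006, -0.0005, 0.0008] [-0.0019, 0.0032, -0.0054]
```

The y force dropped from 9.5 N to 7.4 N, so the sprung stub has popped into the tall cup. Now back towards the short cheek.

Request:
{"api": "jog_arm", "payload": {"rows": [[0.0005,-0.0005,0.001,-0.001,0.003,-0.005,10],[0.0005,-0.0007,0.002,-0.001,0.003,-0.005,10],[0.0005,-0.0007,0.003,-0.001,0.003,-0.005,10],[0.0005,-0.0007,0.004,-0.001,0.003,-0.005,10],[0.0005,-0.0007,0.004,-0.001,0.003,-0.005,10]]}}

```text
time: 13.45
tool_pos: [0.5035, -0.1765, 0.084]
tcp_rot: [1.267, 1.167, -1.267]
wrist_force: [-0.1, -5.1, -1.0]
width: 0.346
```

```bash
python3 - <<'E'
from h import *
where();print(tool()[1][2].round(4));go(.5151,-.141,.083,1.492)
E
```

```text
t 13.45 x,y,z 0.5159 -0.1364 0.084 F 0.33 -5.13 -1.0 tq -0.75 0.3462023327223467
[-1.      0.0025  0.002 ]
(0.5151, -0.141, 0.083) [0.001, -0.0008, 0.0046] [-0.0011, 0.002, -0.0025]
```

Request:
{"api": "jog_arm", "payload": {"rows": [[0.0005,-0.0005,0.001,-0.001,0.002,-0.002,10],[0.0005,-0.0007,0.002,-0.001,0.002,-0.002,10],[0.0005,-0.0007,0.003,-0.001,0.002,-0.002,10],[0.0005,-0.0007,0.004,-0.001,0.002,-0.002,10],[0.0005,-0.0007,0.004,-0.001,0.002,-0.002,10],[0.0005,-0.0007,0.004,-0.001,0.002,-0.002,10]]}}

```text
time: 14.05
tool_pos: [0.503, -0.1806, 0.0838]
tcp_rot: [1.268, 1.169, -1.266]
wrist_force: [0.9, -3.9, -0.4]
width: 0.349
```

```bash
python3 - <<'E'
from h import *
where();print(tool()[1][2].round(4));go(.5151,-.141,.083,1.492)
E
```

```text
t 14.05 x,y,z 0.5157 -0.1404 0.0838 F 1.2 -3.79 -0.39 tq -0.51 0.349213968162957
[-1.0e+00  1.7e-03  2.0e-04]
(0.5151, -0.141, 0.083) [0.0008, -0.0006, 0.0006] [-0.0004, 0.0002, -0.0017]
```

Request:
{"api": "jog_arm", "payload": {"rows": [[0.0,0,0.0007,0,0,0,10],[0.0,0,0.0014,0,0,0,10],[0.0,0,0.002,0,0,0,10],[0.0,0,0.002,0,0,0,10]]}}

```text
time: 14.45
tool_pos: [0.503, -0.1809, 0.0837]
tcp_rot: [1.27, 1.171, -1.265]
wrist_force: [1.4, 5.1, 1.0]
width: 0.35
```

```bash
python3 - <<'E'
from h import *
where();p,T,im=snap('wrist','w7');where()
cv2.imwrite('pics/w7b.png',cv2.resize(im,(768,576)))
E
```

```text
t 14.45 x,y,z 0.5157 -0.1408 0.0837 F 1.01 5.23 1.05 tq 0.96 0.3495782825304823
t 14.5 x,y,z 0.5157 -0.1408 0.0837 F 1.14 5.21 0.3 tq 0.92 0.3524403033686402
```

View pics/w7b.png

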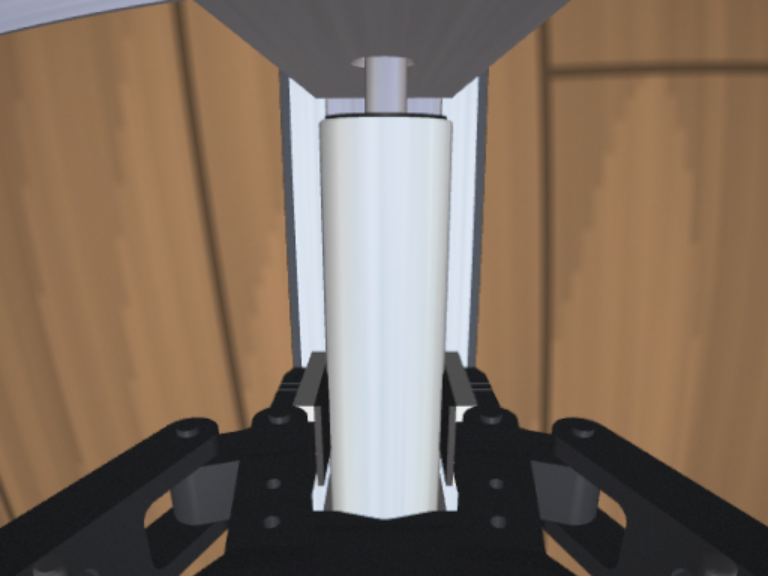

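The wrist view shows the sprung stub inside the tall cup (380,62). The y force has swung from −3.8 N to +5.2 N, so the fixed stub is on the bottom of its cup. Releasing now.

Request:
{"api": "jog_arm", "payload": {"rows": [[0,0,0.0,0,0,0,10],[0,0,0.0,0,0,0,10],[0,0,0.0,0,0,0,45],[0,0,0,0,0,0,60],[0,0,0,0,0,0,80],[0,0,0,0,0,0,100],[0,0,0,0,0,0,100],[0,0,0,0,0,0,100]]}}

```text
time: 15.3
tool_pos: [0.503, -0.181, 0.0837]
tcp_rot: [1.27, 1.171, -1.265]
wrist_force: [0.1, 0.2, 0.1]
width: 1.002
```

Request:
{"api": "jog_arm", "payload": {"rows": [[-0.01,0,0,0,0,0,100],[-0.03,0,0,0,0,0,100],[-0.06,0,0,0,0,0,100],[-0.1,0,0,0,0,0,100],[-0.14,0,0,0,0,0,100],[-0.16,0,0,0,0,0,100],[-0.16,0,0,0,0,0,100],[-0.16,0,0,0,0,0,100]]}}

```text
time: 16.1
tool_pos: [0.5028, -0.1814, 0.2443]
tcp_rot: [1.27, 1.17, -1.265]
wrist_force: [0.2, 0.0, 0.2]
width: 1.003
```

```bash
python3 - <<'E'
from h import *
where();p,T,im=snap('wrist','w8');np.savez('w8.npz',T=T);q,TT,t=snap('top','top8')
o=np.zeros((576,800,3),np.uint8);o[:384,:512]=im;o[384:576]=cv2.resize(t[150:210,170:420],(800,192));cv2.imwrite('pics/v8.png',o)
E
```

```text
t 16.1 x,y,z 0.5155 -0.1412 0.2443 F 0.25 0.03 0.15 tq -0.01 1.0031000618937944
```

View pics/v8.png

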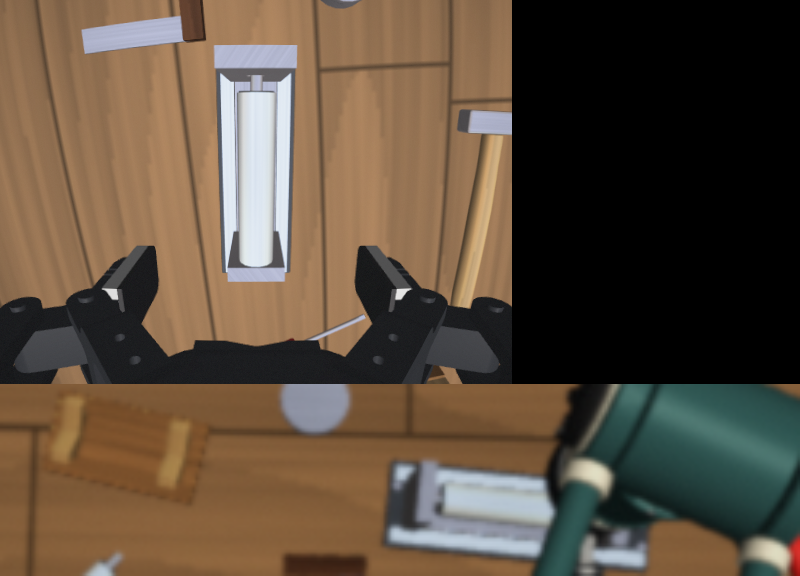

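The roller lies straight between the cheeks, level and released. One numeric check, then I hand it in.

```bash
python3 - <<'E'
from h import *
p=imaging.camera_params('wrist');T=np.load('w8.npz')['T']
e=cast(p,T,[[257,91.5]],.116);i=cast(p,T,[[256,69]],.164);a=cast(p,T,[[(238+276)/2,100],[(239.5+273)/2,255]],.105)
print('gap tube end-tall face',((i-e)@EY).round(4),'axis x',(a@EX).round(4),'vs .5151')
finish_job()
E
```

```text
gap tube end-tall face [0.0124] axis x [0.516  0.5152] vs .5151
the job is handed in; nothing more can be done
```

I took the roller out of the cradle and fitted it into the stand. It is released, with both stubs in their cups, and I handed the job in at about 16 s of the 51 s allowed. `finish_job` gives no verdict, so what follows is from my own readings.

- **Stub pushed in:** against the tall cheek I pushed it in until only about 4 mm stood out, which is well past the required 10 mm. The force along the roller was about 10 N.
- **Seating:** at cup height the push force fell from 9.5 N to 7.4 N, showing the sprung stub had entered the tall cup. Moving back, the force swung from −3.8 N to +5.2 N, which means the fixed stub was on the bottom of the short cup.
- **After release:** the wrist force read near zero. In the last picture the gap between the tube end and the tall cheek is 12.4 mm. With the 7 mm cup depth that puts the stub about 19.4 mm out (about 20 mm expected), and the roller axis is within about 1 mm of the cup line sideways.
- **What disagreed:** while going down the side of the cheek, the roller drifted about 2 mm sideways. My first two corrections hardly moved it because of friction; correcting while it slid down worked. Two camera estimates of the cheek position also differed by about 2 mm, so I placed the roller along its length by force.
- **Not measured:** I did not measure the final height in an image. The gripper stood at 83.7 mm, which puts the axis at about 100.7 mm, or about 102.7 mm using the nominal grasp point; both are inside the allowed range. I also did not measure the tin, square, tape measure and screwdriver for movement, but no move came near them.

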